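Tip the brass fittings into the blue corner of the tote and hold it over the tray

TASK

Pick up the black tote by its grey carrying bar, hold it clear over the green tray and tilt it until all three brass fittings have slid down into its blue corner, close together there; finish holding it still like that, clearly tilted, with the blue corner above the tray, so that a fitter can pick the fittings out. The program ends while holding the tote: do not put it down or let go. Do not touch the fittings with the gripper or spill them, and leave the tape roll, the gauge and the black elbow fitting where they are.

Things in the scene. Friction and masses are not known exactly. Their poses are not given: they have to be found in the camera images.
- tote: Open black plastic tote, about 240 to 390 g empty: 140 mm along its x, 200 mm along its y, 70 mm high, walls and floor 4 mm. Origin at the centre of its underside. A grey carrying bar, 14 mm wide (along the tote's x), 20 mm tall and 208 mm long, runs along the tote's y above its middle, from z = 98 to 118 mm, held by a 24 mm wide, 4 mm thick post outside each end wall. The corner at its -x, +y is painted blue inside and out.
- tote_grip (a point): Middle of the tote's grey carrying bar (centre of its section), 108 mm above the tote's underside. Axes as the tote's.
- tote_corner (a point): The blue corner of the tote: the point on the inner floor where its two blue walls meet, at tote x -66, y +96, z +4 mm.
- tray: Shallow green open tray fixed to the bench, 180 x 180 x 20 mm, walls 4 mm. Origin at the centre of its underside.
- tape_roll: Bystander: blue ring of a tape roll lying flat, 60 mm across, 20 mm high. Origin at the centre of its underside.
- gauge: Bystander: round steel pressure gauge lying face up, 68 mm across, 28 mm high, brass stub to its -x. Origin at the centre of its underside.
- bung: Bystander: black plastic hexagonal tank fitting with an elbow, 72 mm across, about 57 mm high. Origin at the centre of its underside.
- fitting0: Brass hexagonal nut, 29 mm across corners, 15 mm high, 40 g, loose on the tote's floor; oiled, it slides easily (friction about 0.2 on the tote and on the others). Origin at the centre of its underside.
- fitting1: Brass hexagonal nut, 29 mm across corners, 15 mm high, 40 g, loose on the tote's floor; oiled, it slides easily (friction about 0.2 on the tote and on the others). Origin at the centre of its underside.
- fitting2: Brass reducing bush: hexagon 29 mm across corners and 11 mm high with a 19 mm round neck on it, 20 mm high in all, 40 g, loose on the tote's floor; oiled, it slides easily (friction about 0.2 on the tote and on the others). Origin at the centre of its underside.

How it is judged:
By the outcome, as a careful person would: the job done as asked, in the order asked, and still so for the second after the job is handed in, while the arm keeps its last pose, push and grip.
It also fails if it takes over 38 s, if anything falls off the work surface, if the arm or the gripper's body presses on something with over 40 N, if the wrist force passes 120 N, or if a joint passes its speed limit or range.

ROBOT

A 6-joint arm with a two-finger parallel gripper is mounted at the origin on the work surface. World frame = base frame: x ahead of the robot, y to its left, z up, the work surface at z = 0. Lengths are in m, angles in rad, forces in N, time in s.
With the tool pointing down it reaches from about 0.3 to 0.875 m from the base axis. Payload 4.2 kg.
Tool frame: the origin (TCP) lies midway between the tips of the shut fingers; the grasp point (between the pads) lies 19 mm behind it (ctrl.grasp_offset is the distance from the TCP to the grasp point, in m); z points along the fingers, y is the line along which they close (so a half turn about z gives the same grasp; the last joint's range is limited). The gripper opens to 85 mm and grips with 20 to 120 N. Pads are 22 mm wide; open, the fingers measure 114 mm over their backs; the gripper's body (76 mm by 85 mm) begins 54 mm behind the grasp point. The pads swing forward as they close: fully open they stand 13 mm farther back than shut.
Start: joints at [1.219, 0.32, 1.565, -0, 1.257, -0.02], TCP at [0.187, 0.544, 0.231] pointing down, gripper open.
Joint ranges: [-3.11, 3.11], [-0.84, 2.01], [0.21, 2.61], [-1.34, 4.49], [0.05, 2.63], [-2.56, 2.56]. Speed limits (rad/s): [2.57, 2.57, 3.14, 3.14, 3.14, 3.14].

INTERFACE

Orientations are given as a unit quaternion [x, y, z, w].
In Python, from rig import ctrl gives the robot as it stands.
- The arm moves only by the tool carry_out, never from a script. Its argument "targets" is a list that holds one entry, the list of rows, each a list of 6 numbers: the shift along the tool's x, y, z in cm, then the turn, a rotation vector about the tool's x, y, z in degrees. In form: [[[x, y, z, rx, ry, rz], ...]]. A call has 1 to 10 rows; each row is the pose to reach, as a shift and turn from the pose commanded when the call began, along the tool's axes at that moment; what a row does not reach only later rows make up. A row lasts 1/10 s, in which the tool goes at most 50 mm and 8.59 degrees, less where a joint would pass 70% of its speed; a pose out of reach is approached as far as the arm can. A call with a gripper value outside its range is refused whole. "fingers" is the finger opening in cm, from 0 to 8.54, set as the call begins (left out, the last holds). The fingers move at their own pace and stop on an object; "squeeze" is the grip in N (left out, the last holds). Time passes only in rows, so rows that repeat a pose let the fingers close. It gives the time, the measured TCP pose, the force, the opening and the grip force at its end, in the units of the state.
- ctrl.state(): the state, without advancing time (a new reading comes with each control period).
- ctrl.camera(name): name is "side" or "top"; returns a dict with "color" (384x512x3 uint8, red, green, blue), "range_z" (384x512 float32, m along the optical axis (not along the pixel's ray), 0 where there is no reading), "fx", "fy", "cx", "cy" (pixels), "R" (3x3) and "t" (3): a world point X has camera coordinates R X + t. Camera axes: x right, y down, z forward; pixel columns grow to the right and rows downward; lengths in m; the calibration is good to about 2 mm. A picture is of the moment at which its call begins.
- ctrl.finish_job(): hands the job in; it is judged then, once.
Trained networks look in the newest picture that a camera, given by its name, has taken for a name from the list of things; names that differ only in an ending like _2 or _b are one class to them, and where a whole thing is asked for, a point or a joint stands for the part that bears it (a point fixed in the world has none). Each returns a list of dicts, best first, with "p" (0 to 1); they miss things now and then, are a little off and sometimes report something else, mostly with a low value. They report only what shows in the picture. A call takes as long as a camera call.
- ctrl.find_in(camera, query): "location" ([x, y, z] in m, in the coordinates of the camera as it stood for that picture, good to about 4 mm: the middle of the surface that is visible of it).
- ctrl.cut_out(camera, query): "mask" (384x512 bool, what is visible of it).
- ctrl.landmark_of(camera, query): "location" ([x, y, z] in m, in the coordinates of the camera as it stood for that picture, good to about 4 mm: a listed point, or the origin of a listed thing).
The state is a dict: "t": time; "qpos": joint angles; "dq": joint speeds; "tau": joint torques, N m; "tcp_pos": TCP position; "tool_rot": TCP orientation; "contact_force": force on the tool from outside, world axes, zero at the start; "torque": the same for the moment, N m; "gripper_width": finger opening in m; "finger_force": force on a finger pad.
Only numpy, scipy, OpenCV 4.12 (cv2) and the standard library are available. Lean on these libraries where they do the work, as an engineer would, in place of code of your own. Each camera call takes 0.05 s, during which the arm holds its last target. There are 200 camera calls.

## Working session

There is one attempt and no reset: what is moved stays moved. The work goes in short steps, Python scripts to look and compute and a tool call to move; the robot and the scene stay as the last step left them, time stands still between calls to the robot, and variables do not carry over. Pictures are saved under pics/ and viewed, at most 10 in all, crops included, and the job is handed in when it is done.

Besides the shell and the picture viewer there is one more tool, called after "Request:" in YAML: its name, and indented under it one key for each argument. carry_out: Moves the arm, as the interface text tells. Its arguments: {"type":"object","properties":{"targets":{"type":"array","items":{"type":"array","items":{"type":"array","items":{"type":"number"}}}},"fingers":{"type":"number"},"squeeze":{"type":"number"}},"required":["targets"]}

```bash
mkdir -p pics
cat > h.py <<'E'
from rig import ctrl
import numpy as np, cv2
def w(c,p): return c["R"].T@(np.array(p)-c["t"])
def lm(cam,c,q,f="landmark_of"):
    r=getattr(ctrl,f)(cam,q)
    return [(np.round(w(c,d["location"]),3).tolist(),round(d["p"],2)) for d in r[:3]]
E
python3 - <<'E'
from h import *
ims=[]
for cam in ("top","side"):
    c=ctrl.camera(cam); ims.append(c["color"][:,:,::-1])
    cv2.imwrite(f"pics/{cam}0.png",ims[-1])
    for q in ("tote","tote_grip","tote_corner","tray","tape_roll","gauge","bung","fitting0","fitting2"): print(cam,q,lm(cam,c,q))
s=ctrl.state();print(s)
E
```

```text
top tote [([0.521, -0.234, -0.002], 0.92)]
top tote_grip [([0.526, -0.234, 0.105], 0.95)]
top tote_corner [([0.46, -0.14, 0.003], 0.91), ([0.758, 0.205, -0.003], 0.27)]
top tray [([0.564, 0.243, 0.004], 0.6)]
top tape_roll [([0.523, 0.005, -0.003], 0.69)]
top gauge [([0.816, 0.01, -0.006], 0.9)]
top bung [([0.758, 0.203, -0.003], 0.55)]
top fitting0 [([0.568, -0.247, 0.002], 0.67), ([0.563, -0.302, -0.001], 0.58), ([0.513, -0.3, 0.002], 0.45)]
top fitting2 [([0.568, -0.247, 0.002], 0.67), ([0.563, -0.302, -0.001], 0.58), ([0.513, -0.3, 0.002], 0.45)]
side tote [([0.522, -0.233, -0.001], 0.59)]
side tote_grip [([0.523, -0.239, 0.108], 0.88)]
side tote_corner [([0.457, -0.141, 0.008], 0.93)]
side tray [([0.559, 0.251, -0.0], 0.85), ([0.562, -0.246, 0.002], 0.18)]
side tape_roll [([0.52, 0.007, 0.002], 0.54)]
side gauge [([0.818, 0.013, 0.003], 0.96)]
side bung [([0.755, 0.204, -0.004], 0.57)]
side fitting0 [([0.562, -0.3, 0.004], 0.51), ([0.565, -0.241, 0.006], 0.47)]
side fitting2 [([0.562, -0.3, 0.004], 0.51), ([0.565, -0.241, 0.006], 0.47)]
{'t': 1.0, 'qpos': array([ 1.21898432e+00,  3.19580051e-01,  1.56447309e+00,  1.19754816e-05,
        1.25740527e+00, -2.00423524e-02]), 'dq': array([ 0.00028785,  0.000309  , -0.00166414,  0.00050579,  0.0002015 ,
        0.00169968]), 'tau': array([-1.58017115e-04, -4.15414202e+01, -2.34425640e+01, -6.23307358e-06,
        3.28421083e-04, -1.15948731e-05]), 'tcp_pos': array([0.18731406, 0.5436593 , 0.23135988]), 'tool_rot': array([1.65126898e-01, 9.86272327e-01, 6.70155893e-05, 6.80949153e-06]), 'contact_force': array([ 1.15346578, -0.12082087, -0.06817328]), 'torque': array([-0.01950696,  0.02950791, -0.01289417]), 'finger_force': 0.0, 'gripper_width': 0.08551414682188613}
```

View pics/top0.png

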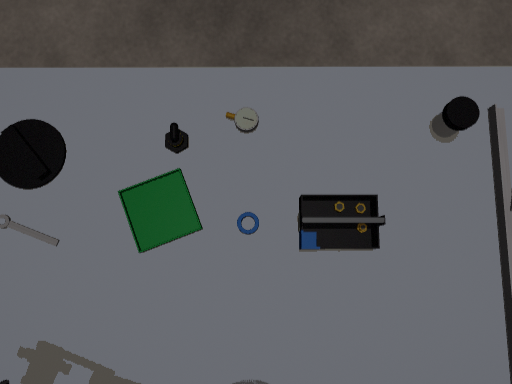

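View pics/side0.png

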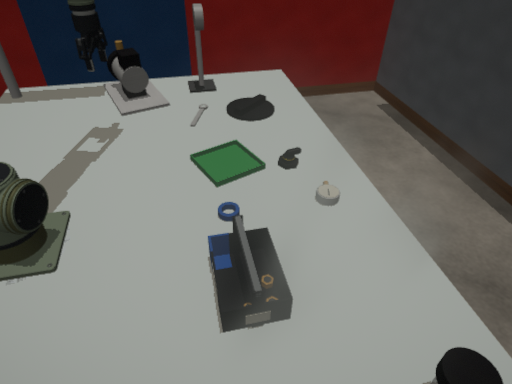

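Top view: the tote is upper right of centre (cols 300–378, rows 195–250), with its blue corner at (310, 241) and the bar along row ~220. The three fittings are at (340,207), (360,208) and (362,228). The tray is at (160,210). Side view: it agrees with this, and the tote's yaw is about 0.

```bash
cat >> h.py <<'E'
from scipy.spatial.transform import Rotation as Ro
def cloud(c):
    v,u=np.indices(c["range_z"].shape); z=c["range_z"]
    P=np.stack([(u-c["cx"])/c["fx"]*z,(v-c["cy"])/c["fy"]*z,z],-1)
    return (P-c["t"])@c["R"]
def row(p,R):
    "row from the measured pose to TCP p, rotation R"
    s=ctrl.state(); R0=Ro.from_quat(s["tool_rot"])
    print("t",round(s["t"],2),"row",np.round(R0.inv().apply(np.array(p)-s["tcp_pos"])*100,2),np.round((R0.inv()*R).as_rotvec(degrees=True),1))
def tool(yaw,tilt=0):
    "tote yaw and tilt (lean to world -x), deg; tool y = tote x, z = -tote z"
    return Ro.from_euler('y',-tilt,degrees=True)*Ro.from_euler('z',yaw,degrees=True)*Ro.from_matrix([[0,1,0],[1,0,0],[0,0,-1]])
E
python3 - <<'E'
from h import *
for cam in("top","side"):
    c=ctrl.camera(cam); P=cloud(c).reshape(-1,3)
    m=(c["range_z"].ravel()>0)&(P[:,2]>.108)&(P[:,2]<.13)&(abs(P[:,0]-.525)<.06)&(abs(P[:,1]+.236)<.13)
    Q=P[m]; 
    print(m.sum(),Q.mean(0),Q.min(0),Q.max(0),np.degrees(np.polyfit(Q[:,1],Q[:,0],1)[0]))
row([.525,-.236,.2],tool(0))
E
```

```text
519 [ 0.5233538  -0.23352084  0.11646272] [ 0.51199155 -0.33802558  0.11091648] [ 0.53506774 -0.13027296  0.12216871] 0.13474471798191387
653 [ 0.52117235 -0.24981084  0.11702368] [ 0.5093773  -0.33926404  0.10807797] [ 0.53286108 -0.12986244  0.12110967] 0.1595287633803783
t 1.1 row [-57.32 -62.72   3.13] [ 0. -0. 71.]
```

Request:
carry_out:
  targets:
    - [[-57.4, -62.5, 3.1, 0, 0, 71], [-57.4, -62.5, 3.1, 0, 0, 71], [-57.4, -62.5, 3.1, 0, 0, 71], [-57.4, -62.5, 3.1, 0, 0, 71], [-57.4, -62.5, 3.1, 0, 0, 71], [-57.4, -62.5, 3.1, 0, 0, 71], [-57.4, -62.5, 3.1, 0, 0, 71], [-57.4, -62.5, 3.1, 0, 0, 71], [-57.4, -62.5, 3.1, 0, 0, 71], [-57.4, -62.5, 3.1, 0, 0, 71]]
  fingers: 8.5
  squeeze: 90

```text
t: 2.1
tcp_pos: [0.3875, 0.0837, 0.2134]
tool_rot: [0.707, 0.707, 0.001, 0.0]
contact_force: [1.2, 0.3, 0.5]
gripper_width: 0.0851
finger_force: 0.0
```

```bash
python3 -c "
from h import *
row([.523,-.235,.2],tool(0))"
```

```text
t 2.1 row [-31.86  13.57   1.35] [ 0.1 -0.  -0. ]
```

Request:
carry_out:
  targets:
    - [[-30, 12.8, 1.2, 0, 0, 0], [-30, 12.8, 1.2, 0, 0, 0], [-30, 12.8, 1.2, 0, 0, 0], [-30, 12.8, 1.2, 0, 0, 0], [-30, 12.8, 1.2, 0, 0, 0], [-30, 12.8, 1.2, 0, 0, 0], [-30, 12.8, 1.2, 0, 0, 0], [-30, 12.8, 1.2, 0, 0, 0], [-30, 12.8, 1.2, 0, 0, 0], [-30, 12.8, 1.2, 0, 0, 0]]

```text
t: 3.1
tcp_pos: [0.5144, -0.2134, 0.201]
tool_rot: [0.707, 0.707, 0.0, -0.0]
contact_force: [-0.1, 0.7, -0.5]
gripper_width: 0.0852
finger_force: 0.0
```

```bash
python3 -c "
from h import *
row([.523,-.235,.089],tool(0))"
```

```text
t 3.1 row [-2.17  0.86 11.2 ] [-0. -0.  0.]
```

Request:
carry_out:
  targets:
    - [[-2.2, 0.9, 2, 0, 0, 0], [-2.2, 0.9, 4, 0, 0, 0], [-2.2, 0.9, 6, 0, 0, 0], [-2.2, 0.9, 8, 0, 0, 0], [-2.2, 0.9, 9.5, 0, 0, 0], [-2.2, 0.9, 10.5, 0, 0, 0], [-2.2, 0.9, 11.2, 0, 0, 0], [-2.2, 0.9, 11.2, 0, 0, 0], [-2.2, 0.9, 11.2, 0, 0, 0]]

```text
t: 4.0
tcp_pos: [0.5243, -0.2363, 0.0897]
tool_rot: [0.707, 0.707, 0.0, 0.001]
contact_force: [0.5, 0.3, -0.8]
gripper_width: 0.0848
finger_force: 0.0
```

Run:
```python
from h import *
row([.523,-.235,.089],tool(0))
c=ctrl.camera("side"); cv2.imwrite("pics/s1.png",cv2.resize(c["color"][180:340,150:350,::-1],None,fx=3,fy=3))
```

```text
t 4.0 row [ 0.13 -0.13  0.07] [0.1 0.  0. ]
```

View pics/s1.png

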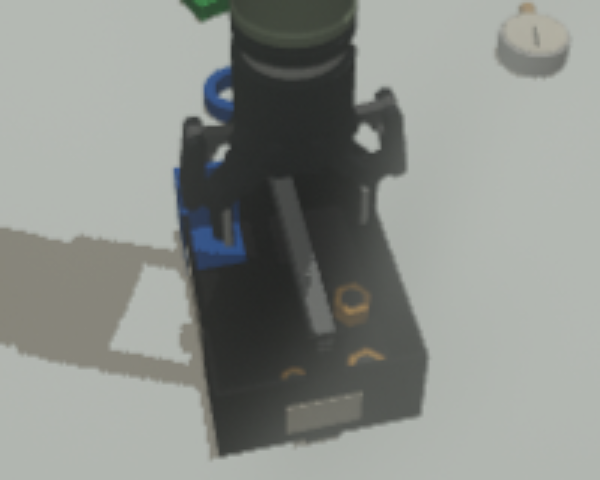

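The fingers straddle the bar, with the left tip at (227,225), the right at (365,205) and the bar between them at (290,230). Closing now.

Request:
carry_out:
  targets:
    - [[0, -0.1, 0, 0, 0, 0], [0, -0.1, 0, 0, 0, 0], [0, -0.1, 0, 0, 0, 0], [0, -0.1, 0, 0, 0, 0], [0, -0.1, 0, 0, 0, 0], [0, -0.1, 0, 0, 0, 0], [0, -0.1, 0, 0, 0, 0], [0, -0.1, 0, 0, 0, 0], [0, -0.1, 0, 0, 0, 0], [0, -0.1, 0, 0, 0, 0]]
  fingers: 0
  squeeze: 100

```text
t: 5.05
tcp_pos: [0.5229, -0.2365, 0.0893]
tool_rot: [0.707, 0.707, 0.0, 0.0]
contact_force: [-2.2, 0.4, 5.4]
gripper_width: 0.0119
finger_force: 98.4
```

Request:
carry_out:
  targets:
    - [[0, 0, -0.5, 0, 0, 0], [0, 0, -1.5, 0, 0, 0], [0, 0, -3, 0, 0, 0], [0, 0, -5, 0, 0, 0], [0, 0, -7.5, 0, 0, 0], [0, 0, -10, 0, 0, 0], [0, 0, -12.5, 0, 0, 0], [0, 0, -14.5, 0, 0, 0], [0, 0, -15.5, 0, 0, 0], [0, 0, -16, 0, 0, 0]]

```text
t: 6.05
tcp_pos: [0.523, -0.2364, 0.2496]
tool_rot: [0.707, 0.707, 0.0, 0.0]
contact_force: [-0.3, -0.3, -5.5]
gripper_width: 0.0126
finger_force: 97.7
```

Run:
```python
from h import *
# upright waypoint over the tray, yaw 45
off=np.array([-.066,.096,-.104])
for tilt in(0,35):
    R=tool(45,tilt); Rt=Ro.from_euler('y',-tilt,degrees=True)*Ro.from_euler('z',45,degrees=True)
    g=np.array([.56,.247,.12])-Rt.apply(off)
    if tilt==0: g=np.array([.61,.226,.27])
    print(tilt,g); row(g+R.apply([0,0,.019]),R)
s=ctrl.state(); print(s["contact_force"],s["torque"],s["qpos"])
```

```text
0 [0.61  0.226 0.27 ]
t 6.05 row [46.24  8.7  -0.14] [  0.   0. -45.]
35 [0.59418298 0.2257868  0.27089574]
t 6.05 row [46.22  8.21 -0.57] [-33.1 -13.7 -43.6]
[-0.34678377 -0.33757963 -5.49609128] [ 0.00166947  0.01312378 -0.01008485] [-4.44622632e-01  3.06843095e-01  1.53648537e+00  1.66454655e-04
  1.29761129e+00 -4.44584242e-01]
```

Request:
carry_out:
  targets:
    - [[0.4, 0.1, 0, 0, 0, -0.5], [1.4, 0.3, 0, 0, 0, -1.5], [3, 0.5, 0, 0, 0, -3], [5, 0.9, 0, 0, 0, -5], [7.5, 1.4, 0, 0, 0, -7.5], [10.5, 2, 0, 0, 0, -10.5], [13.5, 2.5, 0, 0, 0, -13.5], [16.5, 3, 0, 0, 0, -16.5], [19.5, 3.6, 0, 0, 0, -19.5], [22.5, 4.2, 0, 0, 0, -22.5]]

```text
t: 7.05
tcp_pos: [0.5643, -0.0087, 0.2483]
tool_rot: [0.554, 0.833, -0.0, -0.001]
contact_force: [-0.5, 0.0, -4.3]
gripper_width: 0.0124
finger_force: 97.7
```

Run:
```python
from h import *
row([.605,.226,.251],tool(45))
```

```text
t 7.05 row [20.07 12.82 -0.26] [ -0.1  -0.1 -22.3]
```

Request:
carry_out:
  targets:
    - [[2.6, 1.7, 0, 0, 0, -3], [5.2, 3.3, 0, 0, 0, -6], [7.8, 5, 0, 0, 0, -9], [10.4, 6.6, 0, 0, 0, -12], [13, 8.3, 0, 0, 0, -15], [15.2, 9.7, 0, 0, 0, -17.5], [17, 10.9, -0.1, 0, 0, -19.5], [18.5, 11.8, -0.2, 0, 0, -21], [19.4, 12.4, -0.2, 0, 0, -22], [19.8, 12.6, -0.2, 0, 0, -22.4]]

```text
t: 8.05
tcp_pos: [0.6054, 0.221, 0.2506]
tool_rot: [0.383, 0.924, -0.0, -0.0]
contact_force: [0.2, 0.3, -4.9]
gripper_width: 0.0122
finger_force: 97.7
```

Run:
```python
from h import *
c=ctrl.camera("top"); cv2.imwrite("pics/t2.png",cv2.resize(c["color"][110:290,80:280,::-1],None,fx=3,fy=3))
c=ctrl.camera("side"); print(lm("side",c,"tote_grip"),lm("side",c,"tote_corner"))
off=np.array([-.066,.096,-.104])
for tilt in(18,36):
    R=tool(45,tilt); Rt=Ro.from_euler('y',-tilt,degrees=True)*Ro.from_euler('z',45,degrees=True)
    g=np.array([.56,.247,.12])-Rt.apply(off)
    row(g+R.apply([0,0,.019]),R)
s=ctrl.state(); print(s["qpos"],s["tcp_pos"])
```

```text
[([0.604, 0.219, 0.268], 0.76)] [([0.485, 0.245, 0.168], 0.75)]
t 8.25 row [-2.13  3.13  1.48] [-12.8 -12.7  -0.1]
t 8.25 row [ 0.68  0.29 -0.51] [-25.5 -25.4  -0.1]
[ 3.29272187e-01  4.19897850e-01  1.36041478e+00 -5.17490395e-04
  1.36188300e+00 -4.53290269e-01] [0.6054575  0.21887461 0.25101136]
```

View pics/t2.png

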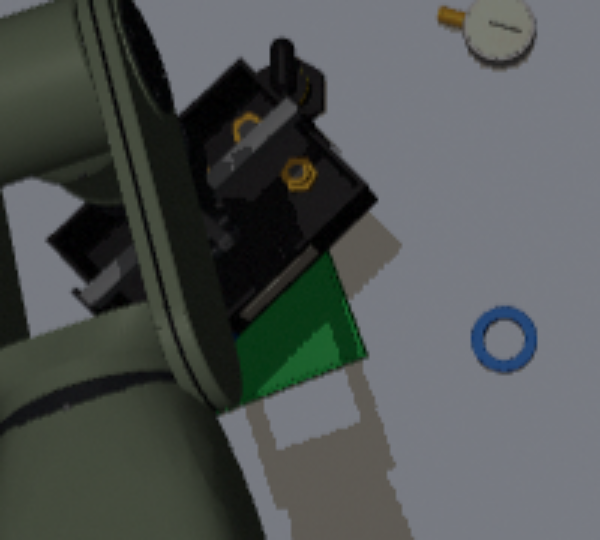

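Request:
carry_out:
  targets:
    - [[0, 0, 0, -1, -1, 0], [0, 0, -0.1, -3, -3, 0], [0, 0, -0.1, -5, -5, 0], [0.1, 0, -0.2, -7.5, -7.5, 0], [0.1, 0, -0.2, -10, -10, 0], [0.2, 0, -0.3, -12.5, -12.5, 0], [0.3, 0.1, -0.3, -15, -15, 0], [0.4, 0.1, -0.4, -17.5, -17.5, 0], [0.5, 0.2, -0.5, -20, -20, 0], [0.6, 0.3, -0.5, -22, -22, 0]]

```text
t: 9.25
tcp_pos: [0.6025, 0.2245, 0.256]
tool_rot: [0.37, 0.889, 0.102, 0.248]
contact_force: [-0.3, -1.1, -5.4]
gripper_width: 0.0125
finger_force: 97.9
```

Request:
carry_out:
  targets:
    - [[0, 0, 0, -1.5, -1.5, 0], [0, 0, 0, -2.5, -2.5, 0], [0, 0, 0, -3.5, -3.5, 0], [0, 0, 0, -3.5, -3.5, 0], [0, 0, 0, -3.5, -3.5, 0], [0, 0, 0, -3.5, -3.5, 0], [0, 0, 0, -3.5, -3.5, 0], [0, 0, 0, -3.5, -3.5, 0]]

```text
t: 10.05
tcp_pos: [0.6037, 0.226, 0.2561]
tool_rot: [0.365, 0.878, 0.118, 0.286]
contact_force: [0.2, 0.6, -4.4]
gripper_width: 0.0126
finger_force: 98.0
```

Run:
```python
from h import *
ims=[]
for cam in("top","side"):
    c=ctrl.camera(cam); i=c["color"][:,:,::-1]
    ims.append(cv2.resize(i[110:290,80:280] if cam=="top" else i[60:240,130:330],None,fx=2,fy=2,interpolation=cv2.INTER_CUBIC))
    for q in("tote_grip","tote_corner","fitting0","fitting2"): print(cam,q,lm(cam,c,q))
cv2.imwrite("pics/a3.png",np.hstack(ims))
off=np.array([-.066,.096,-.104]);Rt=Ro.from_euler('y',-36,degrees=True)*Ro.from_euler('z',45,degrees=True)
g=np.array([.56,.247,.12])-Rt.apply(off);R=tool(45,36)
row(g+R.apply([0,0,.019]),R)
```

```text
top tote_grip [([0.593, 0.229, 0.267], 0.91)]
top tote_corner [([0.564, 0.248, 0.119], 0.91)]
top fitting0 [([0.607, 0.211, 0.155], 0.43), ([0.593, 0.227, 0.138], 0.42)]
top fitting2 [([0.607, 0.211, 0.155], 0.43), ([0.593, 0.227, 0.138], 0.42)]
side tote_grip [([0.59, 0.223, 0.268], 0.74)]
side tote_corner [([0.561, 0.251, 0.121], 0.73)]
side fitting0 []
side fitting2 []
t 10.55 row [ 0.02 -0.07 -0.05] [ 0.   0.1 -0.1]
```

View pics/a3.png

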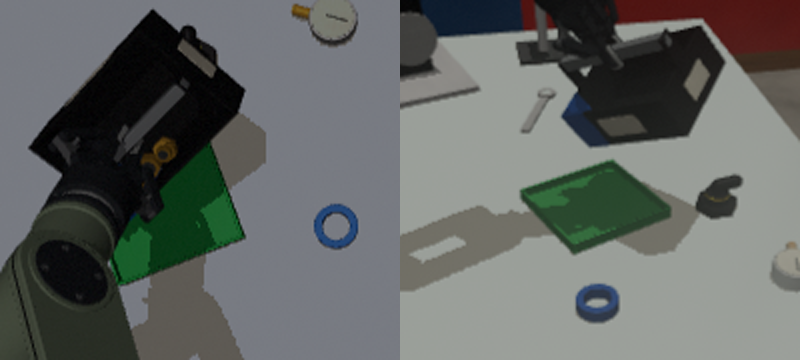

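Top crop (left half): the tote is tilted over the tray, with two nuts at (165,148) and (150,160); the third is hidden under the fingers. Side crop: the blue corner is lowest, above the tray. The fittings appear to be queued in a line along the -x wall, at about 15, 41 and 67 mm from the corner. I'll rock the tote to bunch them tighter.

```bash
cat >> h.py <<'E'
def Rtote(az,tilt,yaw=45):
    a=np.radians(az)
    return Ro.from_euler('z',yaw,degrees=True)*Ro.from_rotvec(np.radians(tilt)*np.array([-np.sin(a),np.cos(a),0]))
F=Ro.from_matrix([[0,1,0],[1,0,0],[0,0,-1]])
def fits():
    "fittings in the tote frame, mm from the corner"
    R0=Ro.from_quat(ctrl.state()["tool_rot"]); p=ctrl.state()["tcp_pos"]; Rt=R0*F.inv(); g=p-R0.apply([0,0,.019])
    for cam in("top","side"):
        c=ctrl.camera(cam)
        for f in("landmark_of",):
            for q in("fitting0",):
                print(cam,f,[(np.round((Rt.inv().apply(np.array(l)-g)-[-.066,.096,-.104])*1000).tolist(),pp) for l,pp in lm(cam,c,q,f)])
E
python3 - <<'E'
from h import *
fits()
p=ctrl.state()["tcp_pos"]
for az,t in((135,36),(120,36),(105,36),(90,36),(75,37),(65,38)): print(az); row(p,Rtote(az,t)*F)
E
```

```text
top landmark_of [([15.0, -64.0, -5.0], 0.51), ([13.0, -45.0, -4.0], 0.4)]
side landmark_of []
135
t 10.75 row [0. 0. 0.] [ 0.   0.1 -0.1]
120
t 10.75 row [0. 0. 0.] [ 7.  -5.3 -2.9]
105
t 10.75 row [0. 0. 0.] [15.2 -8.7 -5.6]
90
t 10.75 row [0. 0. 0.] [24.  -9.9 -7.9]
75
t 10.75 row [0. 0. 0.] [ 33.2  -9.8 -10. ]
65
t 10.75 row [0. 0. 0.] [ 39.5  -8.6 -11.2]
```

Request:
carry_out:
  targets:
    - [[0, 0, 0, 3, -2.5, -1.2], [0, 0, 0, 7, -5.3, -2.9], [0, 0, 0, 11, -7.2, -4.3], [0, 0, 0, 15.2, -8.7, -5.6], [0, 0, 0, 19.5, -9.5, -6.8], [0, 0, 0, 24, -9.9, -7.9], [0, 0, 0, 28.5, -9.9, -9], [0, 0, 0, 33, -9.8, -10], [0, 0, 0, 36, -9.3, -10.7], [0, 0, 0, 38, -9, -11]]

```text
t: 11.75
tcp_pos: [0.6047, 0.2278, 0.2554]
tool_rot: [0.361, 0.875, -0.228, 0.228]
contact_force: [0.5, -0.7, -4.4]
gripper_width: 0.0124
finger_force: 98.1
```

Run:
```python
from h import *
fits()
c=ctrl.camera("top");cv2.imwrite("pics/t4.png",cv2.resize(c["color"][100:290,80:280,::-1],None,fx=3,fy=3,interpolation=cv2.INTER_CUBIC))
p=np.array([.6035,.226,.2563])
for az,t in((65,38),(90,36),(115,36),(135,36)): print(az); row(p,Rtote(az,t)*F)
print(ctrl.state()["qpos"])
```

```text
top landmark_of []
side landmark_of []
65
t 12.0 row [-0.02 -0.04 -0.  ] [ 1.6  0.4 -0.5]
90
t 12.0 row [-0.02 -0.04 -0.  ] [-13.5  -1.    4.4]
115
t 12.0 row [-0.02 -0.04 -0.  ] [-27.9   2.2   8.6]
135
t 12.0 row [-0.02 -0.04 -0.  ] [-37.9   9.   10.9]
[ 0.63759739  0.49014201  1.39924136 -0.639891    1.46261781 -0.00815208]
```

View pics/t4.png

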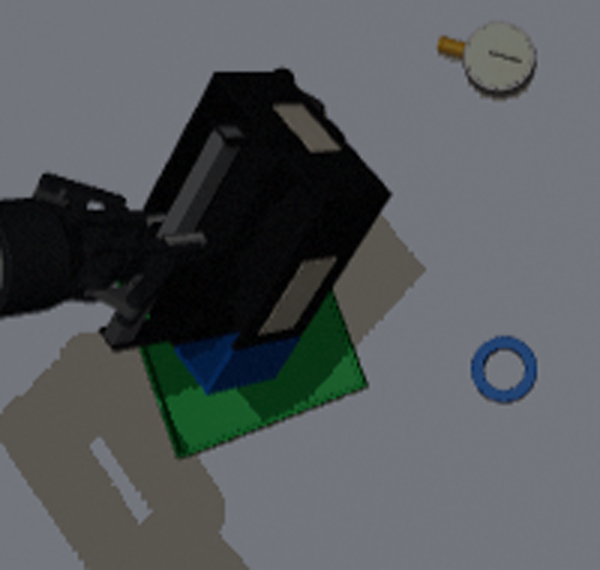

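The nuts are out of sight behind the +x side, with the blue corner at (210,385). Swinging back.

Request:
carry_out:
  targets:
    - [[0, 0, 0, -3, 0, 1], [0, 0, 0, -8, -0.5, 2.5], [0, 0, 0, -13.5, -1, 4.4], [0, 0, 0, -18, -0.5, 6], [0, 0, 0, -23, 0.8, 7.3], [0, 0, 0, -28, 2.2, 8.6], [0, 0, 0, -33, 5.5, 9.8], [0, 0, 0, -37.9, 9, 10.9], [0, 0, 0, -37.9, 9, 10.9], [0, 0, 0, -37.9, 9, 10.9]]

```text
t: 13.0
tcp_pos: [0.6029, 0.2248, 0.2563]
tool_rot: [0.365, 0.879, 0.116, 0.286]
contact_force: [-0.3, 0.2, -4.8]
gripper_width: 0.0126
finger_force: 98.2
```

Request:
carry_out:
  targets:
    - [[0, 0, 0, 0, 0, 0], [0, 0, 0, 0, 0, 0], [0, 0, 0, 0, 0, 0], [0, 0, 0, 0, 0, 0], [0, 0, 0, 0, 0, 0]]

```text
t: 13.5
tcp_pos: [0.6036, 0.2264, 0.2559]
tool_rot: [0.364, 0.879, 0.117, 0.286]
contact_force: [-0.6, -0.3, -4.4]
gripper_width: 0.0126
finger_force: 98.2
```

Run:
```python
from h import *
fits()
c=ctrl.camera("top");cv2.imwrite("pics/t5.png",cv2.resize(c["color"][130:250,90:230,::-1],None,fx=5,fy=5,interpolation=cv2.INTER_CUBIC))
print(lm("top",c,"tote_corner"))
p=np.array([.6035,.226,.2563])
for yaw,az,t in((45,135,36),(45,135,25),(45,100,36),(80,135,36),(20,135,36)): print(yaw,az,t); row(p,Rtote(az,t,yaw)*F)
```

```text
top landmark_of [([12.0, -39.0, -2.0], 0.62), ([64.0, -95.0, 99.0], 0.32)]
side landmark_of []
[]
45 135 36
t 13.8 row [-0.01  0.   -0.02] [-0.1  0.1 -0. ]
45 135 25
t 13.8 row [-0.01  0.   -0.02] [ 7.7  7.8 -0. ]
45 100 36
t 13.8 row [-0.01  0.   -0.02] [18.  -9.3 -6.3]
80 135 36
t 13.8 row [-0.01  0.   -0.02] [-14.7  14.6 -28.3]
20 135 36
t 13.8 row [-0.01  0.   -0.02] [ 10.3 -10.3  20.2]
```

View pics/t5.png

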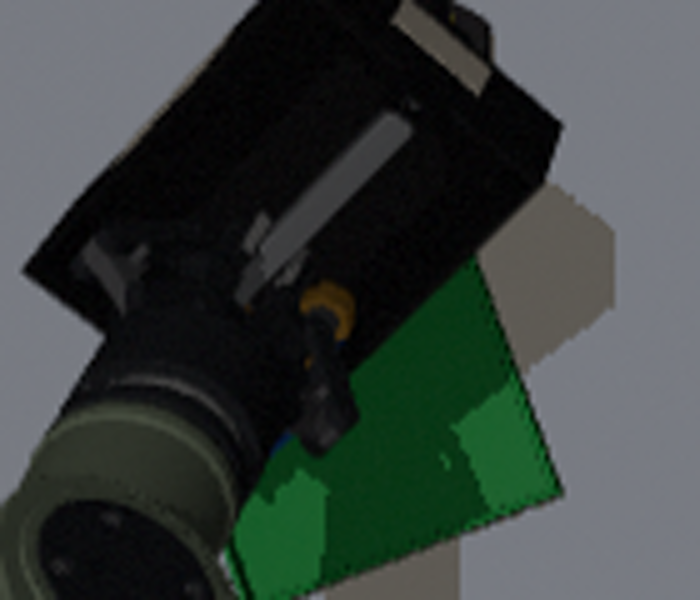

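One nut shows at (327,305), with orange bits at (310,360) and (247,308). I'll place these bits on the tote floor.

Run:
```python
from h import *
c=ctrl.camera("top"); s=ctrl.state(); R0=Ro.from_quat(s["tool_rot"]); Rt=R0*F.inv(); g=s["tcp_pos"]-R0.apply([0,0,.019])
T=lambda X:(Rt.inv().apply(X-g)-[-.066,.096,-.104])*1000
hsv=cv2.cvtColor(c["color"],cv2.COLOR_RGB2HSV)
m=((hsv[...,0]>8)&(hsv[...,0]<28)&(hsv[...,1]>130)&(hsv[...,2]>50)).astype(np.uint8); m[:, :100]=0;m[:,230:]=0;m[:140]=0;m[250:]=0
n,L,st,ce=cv2.connectedComponentsWithStats(m,connectivity=8); P=cloud(c)
for i in range(1,n):
    print(st[i,4],ce[i].round(1),"cloud",np.round(np.median(T(P[L==i]),0)))
    d=c["R"].T@np.array([(ce[i][0]-c["cx"])/c["fx"],(ce[i][1]-c["cy"])/c["fy"],1]); o=-c["R"].T@c["t"]
    n_=Rt.apply([0,0,1]); z0=g+Rt.apply([0,0,-.104+.012]); print("   on floor+12mm",np.round(T(o+d*((z0-o)@n_)/(d@n_))))
```

```text
43 [155.4 190.9] cloud [ 18. -50.  13.]
   on floor+12mm [ 16. -49.  12.]
1 [151. 202.] cloud [  4. -18.  13.]
   on floor+12mm [  4. -17.  12.]
```

Run:
```python
from h import *
c=ctrl.camera("top"); s=ctrl.state(); R0=Ro.from_quat(s["tool_rot"]); Rt=R0*F.inv(); g=s["tcp_pos"]-R0.apply([0,0,.019])
T=lambda X:(Rt.inv().apply(X-g)-[-.066,.096,-.104])*1000
P=cloud(c)
for v in range(188,196):
  for u in range(135,145):
    r,gg,b=map(int,c["color"][v,u])
    if r>b+15: print(u,v,(r,gg,b),np.round(T(P[v,u])))
```

```text
139 191 (38, 28, 13) [ 43. -19.  10.]
```

```bash
python3 -c "
from h import *
s=ctrl.state();print(s['t'],abs(s['dq']).max());print(ctrl.finish_job())"
```

```text
13.9 0.009776376341201928
the job is handed in; nothing more can be done
None
```

The job is handed in: the arm is holding the tote still, tilted about 36° with its blue corner about 12 cm above the bench over the tray. Two fittings sit within about 45 mm of that corner. The one right in the corner is mostly hidden by the gripper, so its place is inferred from a glimpse. The tape roll, gauge and elbow were not touched.

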